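# Sort the locksmith's lock parts into their sample trays

### The arm

A 6-joint arm with a two-finger parallel gripper is mounted at the origin on the work surface. World frame = base frame: x ahead of the robot, y to its left, z up, the work surface at z = 0. Lengths are in m, angles in rad, forces in N, time in s.
With the tool pointing down it reaches from about 0.35 to 0.775 m from the base axis. Payload 5.5 kg.
Tool frame: the origin (TCP) lies on the centre line of the jaws, within the pads' length; the fingertips stand 25 mm ahead of it and the grasp point (between the pads) lies 6 mm ahead of it; z points along the fingers, y is the line along which they close (so a half turn about z gives the same grasp; the last joint's range is limited). The gripper opens to 85 mm and grips with 20 to 120 N. Pads are 22 mm wide; open, the fingers measure 114 mm over their backs; the gripper's body (76 mm by 85 mm) begins 54 mm behind the grasp point. The pads swing forward as they close: fully open they stand 13 mm farther back than shut.
Start: joints at [-1.376, 0.313, 0.046, 1.304, 0, 1.431], TCP at [0.189, -0.543, 0.256] pointing down, gripper open.
Joint ranges: [-2.76, 2.76], [-0.86, 1.69], [-1.03, 1.26], [-2.2, 2.34], [-1.47, 1.5], [-3.14, 3.14]. Speed limits (rad/s): [2.57, 2.57, 3.14, 3.14, 3.14, 3.14].

### API

Orientations are given as a unit quaternion [x, y, z, w].
In Python, from bench import bot gives the robot as it stands. The module is installed in compiled form; this text tells all that it offers.
- The arm moves only by the tool play_rows, never from a script. Its argument "commands" is a list that holds one entry, the list of rows, each a list of 7 numbers: the closure in counts, from 0 (fully open) to 255 (shut), then the shift along the tool's x, y, z normalised to -1 to 1, where 1 is 100 mm, then the turn, a rotation vector about the tool's x, y, z normalised to -1 to 1, where 1 is 2 rad. A call has 1 to 5 rows; each row is the pose to reach, as a shift and turn from the pose commanded when the call began, along the tool's axes at that moment; what a row does not reach only later rows make up. A row lasts 1/8 s, in which the tool goes at most 62.5 mm and 10.7 degrees, less where a joint would pass 70% of its speed; a pose out of reach is approached as far as the arm can. A call with a number of a shift or a turn outside -1 to 1 is refused whole. A call with a gripper value outside its range is refused whole. The fingers move at their own pace and stop on an object; "force" is the grip in N (left out, the last holds). Time passes only in rows, so rows that repeat a pose let the fingers close. It gives the time, the measured TCP pose, the force, the opening and the grip force at its end, in the units of the state.
- bot.observe(): the state, without advancing time (a new reading comes with each control period).
- bot.capture(name): name is "side" or "top"; returns a dict with "img" (384x512x3 uint8, red, green, blue), "z_map" (384x512 float32, m along the optical axis (not along the pixel's ray), 0 where there is no reading), "fov_y" (degrees; the focal length in pixels is half the picture's height over the tangent of half this angle, whatever the lens; pixels are square), "cx", "cy" (the principal point, pixels), "distortion" ([k1, k2, p1, p2, k3] as OpenCV has them; the pictures are not rectified), "R" (3x3) and "t" (3): a world point X has camera coordinates R X + t. Camera axes: x right, y down, z forward; pixel columns grow to the right and rows downward; lengths in m; the calibration is good to about 2 mm. A picture is of the moment at which its call begins.
- bot.sign_off(): hands the job in; it is judged then, once.
The state is a dict: "time": time; "joints": joint angles; "qd": joint speeds; "effort": joint torques, N m; "tcp_pos": TCP position; "eef_rot": TCP orientation; "contact_force": force on the tool from outside, world axes, zero at the start; "moment": the same for the moment, N m; "opening": finger opening in m; "grip_force": force on a finger pad.
Only numpy, scipy, OpenCV 4.12 (cv2) and the standard library are available. Lean on these libraries where they do the work, as an engineer would, in place of code of your own. Each camera call takes 0.05 s, during which the arm holds its last target. There are 200 camera calls.

### The job

Sort the five loose lock parts on the bench into the three trays: each goes into the tray whose fixed sample is the same kind (padlock, profile cylinder or round rim cylinder), whatever its size or metal. Set every part down gently, not dropped, the same way up as it lies now, flat on the tray's floor and wholly inside its rim, with nothing lying on top of anything else. Leave the oil bottle and the brush where they are.

Things in the scene. Friction and masses are not known exactly. Their poses are not given: they have to be found in the camera images.
- padlock_big_center (a point): Loose padlock lying flat, brass body with a grey steel shackle. Body 40 (x) by 45 (y) by 22 (z) mm; the shackle, 7 mm bar at half the thickness, stands out a further 28 mm beyond the body's +x face. Point: centre of the body (not of the shackle), 11 mm above the surface it lies on. x: towards the shackle, y: across the body (45 mm wide, flat sides, grasp here), z up. About 0.2 kg.
- padlock_small_center (a point): Loose padlock lying flat, steel body with a grey steel shackle. Body 34 (x) by 38 (y) by 20 (z) mm; the shackle, 7 mm bar at half the thickness, stands out a further 23 mm beyond the body's +x face. Point: centre of the body (not of the shackle), 10 mm above the surface it lies on. x: towards the shackle, y: across the body (38 mm wide, flat sides, grasp here), z up. About 0.14 kg.
- euro_long_center (a point): Loose door-lock profile cylinder (brass, with a dark cam in a short gap at mid-length) lying on its side: a 17 mm round barrel with a 10 mm thick web along it. 80 mm long (x), 33 mm across (y: the barrel at -y, the edge of the web at +y; grasp it across y at mid-length), 17 mm high (z). Point: centre of its plan, 8.5 mm above the surface it lies on. About 0.16 kg.
- euro_short_center (a point): Loose door-lock profile cylinder (steel, with a dark cam in a short gap at mid-length) lying on its side: a 17 mm round barrel with a 10 mm thick web along it. 62 mm long (x), 33 mm across (y: the barrel at -y, the edge of the web at +y; grasp it across y at mid-length), 17 mm high (z). Point: centre of its plan, 8.5 mm above the surface it lies on. About 0.13 kg.
- rim_cylinder_center (a point): Loose round rim-lock cylinder, a plain brass drum 34 mm in diameter and 32 mm high (34 mm with the raised keyhole face), standing on its flat back with the keyhole face up. Point: its centre, 16 mm above the surface it stands on; z up along its axis. About 0.18 kg.
- tray_padlock: Fixed grey steel tray. Open pan 110 (x) by 160 (y) mm inside, walls 4 mm thick; inner floor 4 mm, wall tops 14 mm above the bench. Outside its +x end (away from the robot) a wooden shelf, x 59 to 107 mm, 100 mm wide, 14 mm high, carries a fixed sample of the kind that belongs in the pan: a padlock, lying (18 mm thick). Origin: centre of the pan, on the bench; x, y along it, z up.
- tray_euro: Fixed grey steel tray. Open pan 110 (x) by 160 (y) mm inside, walls 4 mm thick; inner floor 4 mm, wall tops 14 mm above the bench. Outside its +x end (away from the robot) a wooden shelf, x 59 to 107 mm, 100 mm wide, 14 mm high, carries a fixed sample of the kind that belongs in the pan: a profile cylinder, lying (17 mm high). Origin: centre of the pan, on the bench; x, y along it, z up.
- tray_rim: Fixed grey steel tray. Open pan 110 (x) by 160 (y) mm inside, walls 4 mm thick; inner floor 4 mm, wall tops 14 mm above the bench. Outside its +x end (away from the robot) a wooden shelf, x 59 to 107 mm, 100 mm wide, 14 mm high, carries a fixed sample of the kind that belongs in the pan: a round rim cylinder, standing (34 mm high). Origin: centre of the pan, on the bench; x, y along it, z up.
- oil_bottle: Bystander: white oil bottle with a red cap, 40 mm in diameter, 110 mm high, standing beyond the trays' left end (+y). Origin: centre of its underside. Leave it alone.
- bench_brush: Bystander: small bench brush, 160 mm long, lying on the bench beyond the trays' right end (-y). Origin on the bench under its middle; x along it, towards the bristles. Leave it alone.
Things that resemble listed ones, but are neither listed nor needed, are in the scene too. Leave any black or green look-alike of the part that bears rim_cylinder_center alone.

How it is judged:
At the end, for the whole second after the job is handed in: All five parts in the tray with the sample of their kind: each listed point within 47 mm (x) and 72 mm (y) of the pan's centre, within 4 mm of its resting height on the tray floor (not on the rim or another part), z axis within 0.12 rad of vertical, and at rest (x of padlock_big_center in the frame of tray_padlock between -0.047 and 0.047 m and y of padlock_big_center in the frame of tray_padlock between -0.072 and 0.072 m and z of padlock_big_center in the frame of tray_padlock between 0.011 and 0.019 m and angle between each of padlock_big_center, padlock_small_center, euro_long_center, euro_short_center, rim_cylinder_center's own z axis and vertical below 0.12 rad and linear speed of each of padlock_big, padlock_small, euro_long, euro_short, rim_cylinder below 0.02 m/s and angular speed of each of padlock_big, padlock_small, euro_long, euro_short, rim_cylinder below 0.2 rad/s and x of padlock_small_center in the frame of tray_padlock between -0.047 and 0.047 m and y of padlock_small_center in the frame of tray_padlock between -0.072 and 0.072 m and z of padlock_small_center in the frame of tray_padlock between 0.01 and 0.018 m and x of euro_long_center in the frame of tray_euro between -0.047 and 0.047 m and y of euro_long_center in the frame of tray_euro between -0.072 and 0.072 m and z of euro_long_center in the frame of tray_euro between 0.0085 and 0.0165 m and x of euro_short_center in the frame of tray_euro between -0.047 and 0.047 m and y of euro_short_center in the frame of tray_euro between -0.072 and 0.072 m and z of euro_short_center in the frame of tray_euro between 0.0085 and 0.0165 m and x of rim_cylinder_center in the frame of tray_rim between -0.047 and 0.047 m and y of rim_cylinder_center in the frame of tray_rim between -0.072 and 0.072 m and z of rim_cylinder_center in the frame of tray_rim between 0.016 and 0.024 m); the robot touches nothing.
It fails at once if a lock part falls or is flung (over 0.8 m/s while less than 60 mm above the bench) ((height (world z) of padlock_big_center below 0.06 m and linear speed of padlock_big above 0.8 m/s) or (height (world z) of padlock_small_center below 0.06 m and linear speed of padlock_small above 0.8 m/s) or (height (world z) of euro_long_center below 0.06 m and linear speed of euro_long above 0.8 m/s) or (height (world z) of euro_short_center below 0.06 m and linear speed of euro_short above 0.8 m/s) or (height (world z) of rim_cylinder_center below 0.06 m and linear speed of rim_cylinder above 0.8 m/s)).
It fails at once if the oil bottle is pushed aside (more than 30 mm) (distance of oil_bottle from where it was at the start of the episode above 0.03 m).
It fails at once if the bench brush is pushed aside (more than 30 mm) (distance of bench_brush from where it was at the start of the episode above 0.03 m).
It fails at once if the oil bottle is knocked over (angle between oil_bottle's own z axis and vertical above 0.6 rad).
It also fails if it takes over 109 s, if anything falls off the work surface, if the arm or the gripper's body presses on something with over 40 N, if the wrist force passes 120 N, or if a joint passes its speed limit or range.

## Working session

There is one attempt and no reset: what is moved stays moved. The work goes in short steps, Python scripts to look and compute and a tool call to move; the robot and the scene stay as the last step left them, time stands still between calls to the robot, and variables do not carry over. Pictures are saved under pics/ and viewed, at most 14 in all, crops included, and the job is handed in when it is done.

Besides the shell and the picture viewer there is one more tool, called by a JSON object that holds its "method" and its "body". play_rows: Moves the arm, as the interface text tells. Scaled input: -1 to 1 covers 100 mm each way for a shift and 2 rad each way for a turn. Its arguments: {"type":"object","properties":{"commands":{"type":"array"},"force":{"type":"number"}},"required":["commands"]}

```bash
mkdir -p pics; cat > h.py <<'E'
import numpy as np, cv2
from bench import bot
def cap(n,save=None):
    c=bot.capture(n)
    if save: cv2.imwrite('pics/'+save,cv2.cvtColor(c['img'],cv2.COLOR_RGB2BGR))
    h=c['img'].shape[0]; f=h/2/np.tan(np.radians(c['fov_y'])/2)
    c['K']=np.array([[f,0,c['cx']],[0,f,c['cy']],[0,0,1.]]); c['D']=np.array(c['distortion'],float)
    c['R']=np.array(c['R']);c['t']=np.array(c['t']); return c
def ray(c,uv,z):
    p=cv2.undistortPoints(np.array(uv,float).reshape(-1,1,2),c['K'],c['D']).reshape(-1,2)
    d=np.c_[p,np.ones(len(p))]@c['R']; o=-c['R'].T@c['t']
    return o+d*((z-o[2])/d[:,2])[:,None]
def cloud(c):
    h,w=c['z_map'].shape; u,v=np.meshgrid(np.arange(w),np.arange(h))
    p=cv2.undistortPoints(np.stack([u,v],-1).reshape(-1,1,2).astype(float),c['K'],c['D']).reshape(-1,2)
    P=np.c_[p,np.ones(len(p))]*c['z_map'].reshape(-1,1)
    return ((P-c['t'])@c['R']).reshape(h,w,3)
E
python3 - <<'E'
from h import *
for n in('top','side'):
    c=cap(n,n+'0.png'); print(n,c['K'][0,0],-c['R'].T@c['t'],c['D'],c['R'].round(2).tolist())
s=bot.observe();print(s)
E
```

```text
top 396.1157782824445 [0.29262406 0.00605822 1.07549788] [-0.0746316  0.         0.         0.         0.       ] [[-0.03, -1.0, 0.01], [-0.98, 0.03, -0.2], [0.2, -0.01, -0.98]]
side 404.19109301235744 [0.21662742 0.75340342 0.58886778] [-0.09453257  0.          0.          0.          0.        ] [[-0.94, -0.34, -0.01], [-0.18, 0.53, -0.83], [0.29, -0.78, -0.56]]
{'time': 0.1, 'joints': array([-1.37562318e+00,  3.13916433e-01,  4.50898082e-02,  1.30364088e+00,
        4.01774064e-05,  1.43119998e+00]), 'qd': array([-0.00015644, -0.00068157,  0.00372065,  0.00021876, -0.00076212,
       -0.00040565]), 'effort': array([ 2.09723687e-03, -4.81723344e+01,  2.99243402e+01,  1.27514696e-02,
       -1.08059955e-04, -6.87486761e-06]), 'tcp_pos': array([ 0.18883606, -0.54265101,  0.25550194]), 'eef_rot': array([ 9.86023509e-01,  1.66604144e-01, -3.13574803e-06, -8.35824507e-04]), 'contact_force': array([ 0.11228688,  0.31683986, -0.16250265]), 'moment': array([0.00191868, 0.03033725, 0.02245845]), 'grip_force': 0.0, 'opening': 0.08528740804303939}
```

View pics/top0.png

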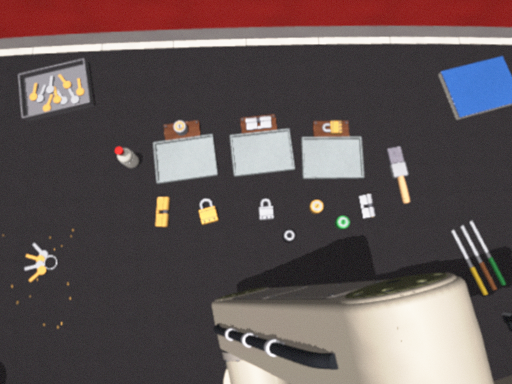

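View pics/side0.png

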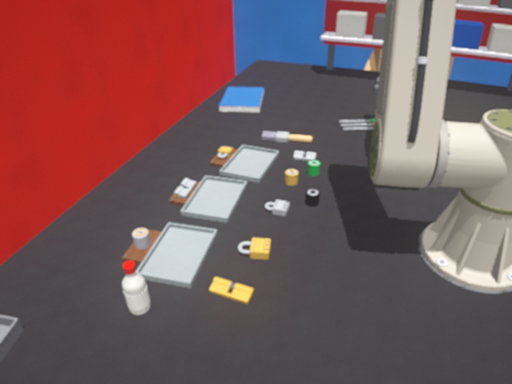

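Top view: trays from left to right are rim (185,158), euro (262,152) and padlock (333,157). Parts are the long euro (162,211), big padlock (208,212), small padlock (266,209), brass rim cylinder (317,206) and short euro (367,206). The green (343,222) and black (289,236) drums are look-alikes; only the one at (317,206) is brass. I'll measure and confirm with one crop.

```bash
python3 - <<'E'
from h import *
c=cap('top'); P=cloud(c); im=c['img']
b=P[:,:,2][200:260,220:260]; print('bench z',np.median(b))
hsv=cv2.cvtColor(im,cv2.COLOR_RGB2HSV)
m=((hsv[:,:,2]>75)).astype(np.uint8); m[:, :145]=0; m[:,385:]=0; m[:110]=0; m[246:]=0
n,l,st,ce=cv2.connectedComponentsWithStats(m)
for i in range(1,n):
    if st[i,4]<25: continue
    k,_=cv2.findContours((l==i).astype(np.uint8),cv2.RETR_EXTERNAL,cv2.CHAIN_APPROX_NONE)
    k=max(k,key=len)[:,0].astype(float)
    z=np.percentile(P[:,:,2][l==i],[10,50,90])
    zz=0.014 if st[i,4]>900 else 0.012
    w=ray(c,k,zz)
    r=cv2.minAreaRect((w[:,:2]*1000).astype(np.float32))
    print(ce[i].round(1),st[i,4],'z',(z*1000).round(1),'rect',np.round(r[0],1),np.round(r[1],1),round(r[2],1),'col',im[l==i].mean(0).round())
cr=im[185:250,145:390]; 
cv2.imwrite('pics/crop1.png',cv2.cvtColor(cv2.resize(cr,None,fx=3.2,fy=3.2,interpolation=cv2.INTER_CUBIC),cv2.COLOR_RGB2BGR))
E
```

```text
bench z 0.0009686981655291336
[260.9 146.9] 3274 z [ 2.2  5.8 18. ] rect [634.5  -2. ] [172.5 175.1] 5.3 col [190. 191. 191.]
[183.8 153.1] 3305 z [ 2.1  5.9 15.9] rect [625.9 214.8] [180.5 174.6] 6.7 col [185. 183. 180.]
[332.  151.8] 3283 z [ 2.   5.8 16.5] rect [ 616.4 -201.2] [175.8 174.1] 89.7 col [186. 184. 179.]
[366.6 205.6] 343 z [ 0.9 12.4 17.6] rect [ 452.1 -287. ] [68.7 39. ] 7.1 col [193. 192. 195.]
[161.7 211.6] 446 z [ 0.9 12.6 17.6] rect [450.9 272. ] [38.8 85.5] 87.6 col [208. 175. 100.]
[207.2 211.9] 419 z [ 0.6 20.8 24.7] rect [450.9 149.2] [73.4 50.4] 14.0 col [209. 188. 128.]
[265.5 209.8] 310 z [ 0.4 18.1 22.9] rect [450.2 -11.6] [43.3 60.3] 88.6 col [188. 186. 190.]
[316.1 206.1] 194 z [ 0.1 31.4 35.2] rect [ 454.7 -148. ] [38.3 43.2] 42.8 col [204. 178. 134.]
[342.5 221.7] 176 z [ 1.3 32.5 35.5] rect [ 410.2 -217.7] [41.  35.3] 88.3 col [125. 183. 138.]
[288.9 235. ] 110 z [30.9 33.3 35.7] rect [378.1 -71.3] [30.2 30.5] 43.1 col [163. 162. 167.]
```

View pics/crop1.png

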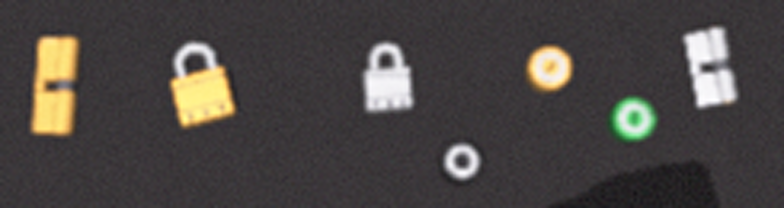

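The crop confirms it: the brass drum is at crop (549,68), which is top (316.5,206); the green one is at crop (633,118) and the black at (461,160). Next I'll refine the part and tray poses.

```bash
cat >> h.py <<'E'
def wrap(a): return (a+np.pi)%(2*np.pi)-np.pi
def cmd(x,y,z,yaw):
    "normalised command from the present pose to tool-down pose with tool x at world yaw"
    from scipy.spatial.transform import Rotation as Q
    s=bot.observe(); R=Q.from_quat(s['eef_rot'])
    T=Q.from_matrix(np.array([[np.cos(yaw),np.sin(yaw),0],[np.sin(yaw),-np.cos(yaw),0],[0,0,-1]]))
    d=R.inv().apply(np.array([x,y,z])-s['tcp_pos'])/0.1; r=(R.inv()*T).as_rotvec()/2
    print('d',d.round(3),'r',r.round(4),'t',s['time'],'op',s['opening'],'tcp',s['tcp_pos'].round(4))
E
python3 - <<'E'
from h import *
c=cap('top'); P=cloud(c); im=c['img']; Z=P[:,:,2]
for n,(x,y) in dict(short=(.452,-.287),rim=(.455,-.148),small=(.45,-.012),big=(.45,.149),long=(.451,.272)).items():
    m=(abs(P[:,:,0]-x)<.05)&(abs(P[:,:,1]-y)<.055)&(Z>.007)
    if n=='rim': m&=(Z>.028)&(abs(P[:,:,1]-y)<.03)
    q=P[m][:,:2]*1000
    r=cv2.minAreaRect(q.astype(np.float32)); print(n,m.sum(),np.round(r[0],1),np.round(r[1],1),round(r[2],1),'mean',q.mean(0).round(1))
hsv=cv2.cvtColor(im,cv2.COLOR_RGB2HSV)
m=((hsv[:,:,2]>75)).astype(np.uint8); m[:, :145]=0; m[:,385:]=0; m[:110]=0; m[190:]=0
m=cv2.morphologyEx(m,cv2.MORPH_OPEN,np.ones((1,51),np.uint8)) if 0 else cv2.morphologyEx(m,cv2.MORPH_OPEN,np.ones((37,37),np.uint8))
k,_=cv2.findContours(m,cv2.RETR_EXTERNAL,cv2.CHAIN_APPROX_NONE)
for a in k:
    w=ray(c,a[:,0],.013); r=cv2.minAreaRect((w[:,:2]*1000).astype(np.float32)); print('tray',np.round(r[0],1),np.round(r[1],1),round(r[2],1),'mean',)
# shackle/body of padlocks by colour/height
for n,(u,v) in dict(big=(207,212),small=(266,210)).items():
    s=hsv[v-16:v+17,u-14:u+15]
    mm=((s[:,:,1]>110)if n=='big' else (s[:,:,2]>75)).astype(np.uint8)*(s[:,:,2]>75).astype(np.uint8)
    mm=cv2.morphologyEx(mm,cv2.MORPH_OPEN,np.ones((6,6),np.uint8))
    a=np.argwhere(mm)[:,::-1]+[u-14,v-16]; w=ray(c,a,.020)
    r=cv2.minAreaRect((w[:,:2]*1000).astype(np.float32)); print(n,'body',np.round(r[0],1),np.round(r[1],1),round(r[2],1))
from math import pi
cmd(.452,-.287,.15,pi)
E
```

```text
short 264 [ 453.7 -286.7] [94.4 38.2] 1.6 mean [ 451.9 -286.4]
rim 122 [ 452.7 -147.6] [32.  30.7] 85.0 mean [ 452.6 -146.5]
small 231 [444.7 -12.6] [59.3 53.2] 43.2 mean [446.2 -11.6]
big 319 [459.3 152.1] [88.4 47.8] 20.8 mean [443.8 145.5]
long 345 [450.8 271.9] [33.8 80.1] 87.7 mean [450.6 270.8]
tray [605.  213.5] [164.  132.4] 89.9 mean
tray [ 604.1 -201.7] [172.9 145.8] 88.5 mean
tray [618.9  -2.8] [163.7 131.1] 88.5 mean
big body [440.8 143.2] [46.2 29.8] 88.5
small body [438.1 -12.6] [40.4 37.9] 88.4
d [ 3.326 -1.55   1.06 ] r [-0.0000e+00 -8.0000e-04 -1.4034e+00] t 0.2 op 0.08543391850066935 tcp [ 0.1888 -0.5428  0.2557]
```

{"method": "play_rows", "body": {"commands": [[[60,0.2,-0.1,0,0,0,-0.09],[60,0.4,-0.2,0,0,0,-0.18],[60,0.6,-0.28,0,0,0,-0.27],[60,0.8,-0.37,0,0,0,-0.36],[60,1,-0.47,0,0,0,-0.45]]], "force": 40}}

```text
time: 0.82
tcp_pos: [0.2684, -0.4653, 0.2561]
eef_rot: [0.814, 0.581, 0.0, -0.0]
contact_force: [-0.3, 0.4, 0.6]
opening: 0.0654
grip_force: 0.0
```

{"method": "play_rows", "body": {"commands": [[[60,0.2,0.1,0,0,0,-0.09],[60,0.4,0.2,0,0,0,-0.18],[60,0.6,0.3,0,0,0,-0.27],[60,0.8,0.4,0,0,0,-0.36],[60,0.99,0.5,0,0,0,-0.45]]]}}

```text
time: 1.45
tcp_pos: [0.3482, -0.3882, 0.2562]
eef_rot: [0.48, 0.877, 0.0, -0.0]
contact_force: [-0.1, 0.0, 0.4]
opening: 0.0652
grip_force: 0.0
```

{"method": "play_rows", "body": {"commands": [[[60,0.04,0.2,0.1,0,0,-0.09],[60,0.08,0.4,0.2,0,0,-0.18],[60,0.12,0.6,0.3,0,0,-0.27],[60,0.16,0.8,0.4,0,0,-0.36],[60,0.2,1,0.5,0,0,-0.45]]]}}

```text
time: 2.08
tcp_pos: [0.422, -0.3179, 0.2058]
eef_rot: [0.05, 0.999, 0.0, -0.0]
contact_force: [0.2, -0.6, -0.7]
opening: 0.0655
grip_force: 0.0
```

```bash
python3 - <<'E'
from h import *
c=cap('top','top1.png'); im=c['img']
hsv=cv2.cvtColor(im,cv2.COLOR_RGB2HSV)
m=((hsv[:,:,2]>75)).astype(np.uint8); m[:, :145]=0; m[:,385:]=0; m[:110]=0; m[190:]=0
m=cv2.morphologyEx(m,cv2.MORPH_OPEN,cv2.getStructuringElement(cv2.MORPH_ELLIPSE,(29,29)))
k,_=cv2.findContours(m,cv2.RETR_EXTERNAL,cv2.CHAIN_APPROX_NONE)
for a in k:
    w=ray(c,a[:,0],.013); r=cv2.minAreaRect((w[:,:2]*1000).astype(np.float32)); print('tray',np.round(r[0],1),np.round(r[1],1),round(r[2],1))
cmd(.452,-.287,.15,np.pi+.124); print(bot.observe()['joints'])
o=cv2.cvtColor(cv2.resize(im[105:235,140:390],None,fx=3.2,fy=3.2,interpolation=cv2.INTER_CUBIC),cv2.COLOR_RGB2BGR);cv2.imwrite('pics/c2.png',o)
E
```

```text
tray [624.3 214.6] [176.  174.5] 6.8
tray [ 617.5 -201.6] [175.2 172.8] 88.5
tray [635.4  -1.6] [172.9 174.5] 5.4
d [-0.265  0.314  0.545] r [ 0.0014 -0.0003 -0.1088] t 2.125 op 0.06539982901382295 tcp [ 0.4228 -0.316   0.2044]
[-0.79479677  0.24545007 -0.17406304  1.15367628  0.00146943 -0.70118033]
```

View pics/c2.png

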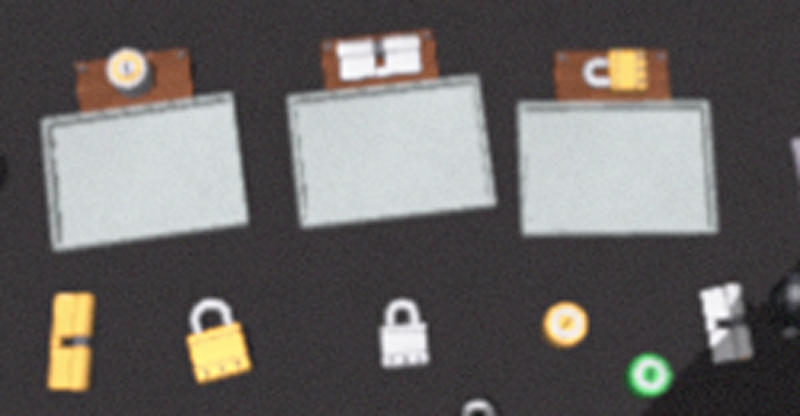

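Crop top1: rim tray corners are at about (42,118), (233,93), (248,224), (54,250); the euro and padlock corners read just as clearly.

{"method": "play_rows", "body": {"commands": [[[60,-0.13,0.16,0.27,0,0,-0.06],[60,-0.265,0.31,0.54,0,0,-0.109],[60,-0.265,0.31,0.8,0,0,-0.109],[60,-0.265,0.31,1,0,0,-0.109],[60,-0.265,0.31,1,0,0,-0.109]]]}}

```text
time: 2.75
tcp_pos: [0.45, -0.2896, 0.1048]
eef_rot: [-0.055, 0.998, 0.001, -0.001]
contact_force: [-0.2, 0.9, 0.7]
opening: 0.0658
grip_force: 0.0
```

```bash
python3 - <<'E'
from h import *
c=cap('side','side1.png')
t=cap('top')
for n,k in dict(rim=[(42,118),(233,93),(248,224),(54,250)],euro=[(287,95),(478,75),(496,205),(302,228)],pad=[(518,101),(710,101),(718,234),(522,235)]).items():
    p=(np.array(k)+.5)/3.2-.5+[140,105]; w=ray(t,p,.014)[:,:2]
    ex=(w[0]+w[1]-w[2]-w[3])/2; ey=(w[0]+w[3]-w[1]-w[2])/2
    print(n,w.mean(0).round(4),np.linalg.norm(ex),np.linalg.norm(ey),np.degrees([np.arctan2(ex[1],ex[0]),np.arctan2(-ey[0],ey[1])]).round(1))
cmd(.452,-.287,.028,np.pi+.124)
x=c['img'][120:190,250:360];cv2.imwrite('pics/c3.png',cv2.cvtColor(cv2.resize(x,None,fx=5,fy=5),cv2.COLOR_RGB2BGR))
E
```

```text
rim [0.5992 0.2104] 0.11987353095247336 0.16895921588796087 [6.4 6.2]
euro [ 0.6119 -0.0047] 0.12018051585194846 0.16895042438617833 [5.3 5.1]
pad [ 0.5915 -0.2016] 0.12082385463087777 0.1701832997792954 [-1.2 -1.2]
d [-0.011  0.037  0.788] r [-0.0001  0.     -0.0068] t 2.85 op 0.06524270418992024 tcp [ 0.4513 -0.2908  0.1068]
```

View pics/c3.png

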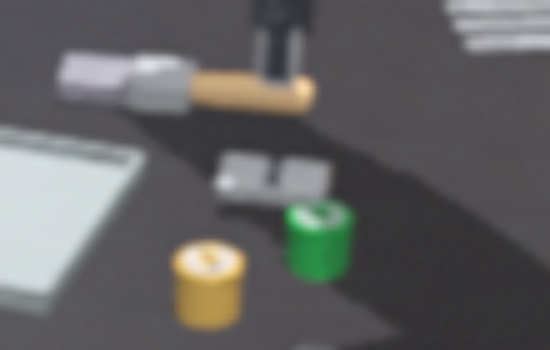

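The gripper is straight above the short cylinder, at crop (270,175), with the brush handle clear behind it. Descending and gripping.

{"method": "play_rows", "body": {"commands": [[[60,-0.01,0.03,0.3,0,0,0],[60,-0.01,0.03,0.55,0,0,0],[60,-0.01,0.03,0.7,0,0,0],[60,-0.01,0.03,0.78,0,0,0],[60,-0.01,0.03,0.78,0,0,0]]]}}

```text
time: 3.48
tcp_pos: [0.452, -0.2876, 0.0285]
eef_rot: [-0.055, 0.998, -0.0, 0.0]
contact_force: [0.1, -0.0, 0.7]
opening: 0.0653
grip_force: 0.0
```

{"method": "play_rows", "body": {"commands": [[[140,0,0,0,0,0,0],[180,0,0,0,0,0,0],[220,0,0,0,0,0,0],[220,0,0,0,0,0,0],[220,0,0,0,0,0,0]]], "force": 50}}

```text
time: 4.1
tcp_pos: [0.4525, -0.288, 0.0294]
eef_rot: [-0.056, 0.998, -0.001, 0.001]
contact_force: [-0.7, -0.4, 5.4]
opening: 0.0308
grip_force: 49.2
```

{"method": "play_rows", "body": {"commands": [[[220,0,0,-0.1,0,0,0],[220,0,0,-0.3,0,0,0],[220,0,0,-0.5,0,0,0],[220,0,0,-0.5,0,0,0]]]}}

```text
time: 4.6
tcp_pos: [0.453, -0.2883, 0.0801]
eef_rot: [-0.056, 0.998, -0.001, 0.001]
contact_force: [-0.7, -0.4, -1.4]
opening: 0.0306
grip_force: 49.9
```

```bash
python3 - <<'E'
from h import *
c=cap('side')
x=c['img'][110:200,230:370];cv2.imwrite('pics/c4.png',cv2.cvtColor(cv2.resize(x,None,fx=5,fy=5),cv2.COLOR_RGB2BGR))
cmd(.612,-.0047,.08,np.pi)
E
```

```text
d [-1.901  2.637 -0.012] r [-0.0007  0.0007  0.0556] t 4.65 op 0.030620597372433337 tcp [ 0.4524 -0.2878  0.079 ]
```

View pics/c4.png

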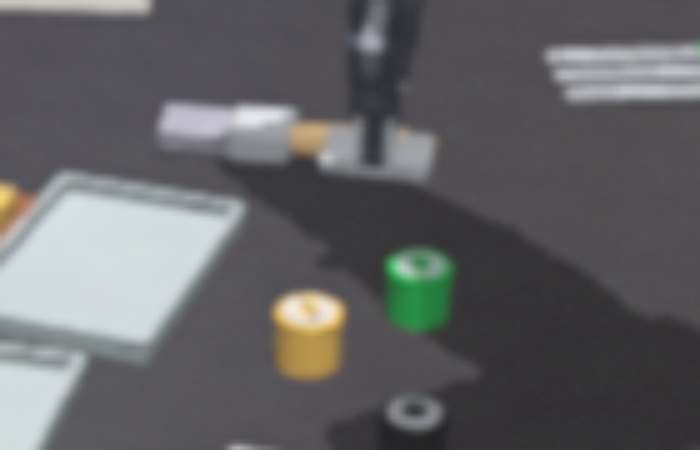

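Held level at mid-length (crop (375,150)). Carrying it to the euro tray, right half.

{"method": "play_rows", "body": {"commands": [[[220,-0.1,0.12,0,0,0,0],[220,-0.3,0.36,0,0,0,0],[220,-0.5,0.6,0,0,0,0],[220,-0.63,0.76,0,0,0,0]]]}}

```text
time: 5.15
tcp_pos: [0.5063, -0.2024, 0.0771]
eef_rot: [-0.056, 0.998, 0.001, -0.001]
contact_force: [-0.3, 0.1, -1.1]
opening: 0.0307
grip_force: 49.9
```

{"method": "play_rows", "body": {"commands": [[[220,-0.2,0.25,0,0,0,0],[220,-0.42,0.5,0,0,0,0],[220,-0.63,0.76,0,0,0,0]]]}}

```text
time: 5.52
tcp_pos: [0.5603, -0.1202, 0.0771]
eef_rot: [-0.056, 0.998, 0.0, -0.001]
contact_force: [-0.3, -0.6, 0.2]
opening: 0.0306
grip_force: 49.9
```

{"method": "play_rows", "body": {"commands": [[[220,-0.2,0.25,0,0,0,0],[220,-0.42,0.5,0,0,0,0.01],[220,-0.55,0.68,0,0,0,0.011],[220,-0.63,0.76,0,0,0,0.011],[220,-0.63,0.76,0,0,0,0.011]]]}}

```text
time: 6.15
tcp_pos: [0.6143, -0.039, 0.0775]
eef_rot: [-0.045, 0.999, 0.0, -0.001]
contact_force: [-0.5, -1.2, -1.1]
opening: 0.0307
grip_force: 49.9
```

```bash
python3 - <<'E'
from h import *
cmd(.615,-.040,.0335,np.pi+.09)
E
```

```text
d [-0.007 -0.011  0.44 ] r [ 0.0001 -0.0006  0.0003] t 6.15 op 0.030746169481124772 tcp [ 0.6143 -0.039   0.0775]
```

{"method": "play_rows", "body": {"commands": [[[220,0,0,0.15,0,0,0],[220,0,0,0.3,0,0,0],[220,0,0,0.38,0,0,0],[220,0,0,0.42,0,0,0],[220,0,0,0.435,0,0,0]]]}}

```text
time: 6.78
tcp_pos: [0.6144, -0.04, 0.0345]
eef_rot: [-0.044, 0.999, -0.0, -0.0]
contact_force: [-0.1, -0.0, -0.1]
opening: 0.0307
grip_force: 49.9
```

{"method": "play_rows", "body": {"commands": [[[220,0,0,0.005,0,0,0],[220,0,0,0.01,0,0,0],[220,0,0,0.01,0,0,0]]]}}

```text
time: 7.15
tcp_pos: [0.6146, -0.0399, 0.0341]
eef_rot: [-0.045, 0.999, -0.0, 0.0]
contact_force: [-0.4, -0.3, -1.4]
opening: 0.0308
grip_force: 49.9
```

{"method": "play_rows", "body": {"commands": [[[220,0,0,0.01,0,0,0],[160,0,0,0.01,0,0,0],[110,0,0,0.01,0,0,0],[110,0,0,0.01,0,0,0]]]}}

```text
time: 7.65
tcp_pos: [0.6144, -0.0399, 0.0327]
eef_rot: [-0.045, 0.999, -0.0, -0.0]
contact_force: [-0.3, -0.3, -0.1]
opening: 0.0484
grip_force: 0.0
```

{"method": "play_rows", "body": {"commands": [[[110,0,0,-0.2,0,0,0],[110,0,0,-0.55,0,0,0],[80,0.25,-0.14,-0.6,0,0,0],[60,0.55,-0.3,-0.6,0,0,0],[60,0.85,-0.46,-0.6,0,0,0]]]}}

```text
time: 8.28
tcp_pos: [0.5332, -0.0937, 0.0929]
eef_rot: [-0.045, 0.999, -0.0, 0.0]
contact_force: [0.3, -0.6, 1.1]
opening: 0.0654
grip_force: 0.0
```

{"method": "play_rows", "body": {"commands": [[[60,0.3,-0.16,0,0,0,0.02],[60,0.6,-0.32,0,0,0,0.045],[60,0.8,-0.42,0,0,0,0.045],[60,0.86,-0.46,0,0,0,0.045],[60,0.86,-0.46,0,0,0,0.045]]]}}

```text
time: 8.9
tcp_pos: [0.4527, -0.147, 0.093]
eef_rot: [0.001, 1.0, -0.0, 0.0]
contact_force: [0.5, -0.6, -0.0]
opening: 0.0653
grip_force: 0.0
```

```bash
python3 - <<'E'
from h import *
c=cap('top')
hsv=cv2.cvtColor(c['img'],cv2.COLOR_RGB2HSV)
x=c['img'][115:250,145:390];cv2.imwrite('pics/c5.png',cv2.cvtColor(cv2.resize(x,None,fx=3.2,fy=3.2,interpolation=cv2.INTER_CUBIC),cv2.COLOR_RGB2BGR))
cmd(.4527,-.1475,.032,np.pi)
E
```

```text
d [ 0.004 -0.007  0.61 ] r [-0.0001  0.0005 -0.0004] t 8.95 op 0.06550204706451386 tcp [ 0.4531 -0.1468  0.093 ]
```

View pics/c5.png

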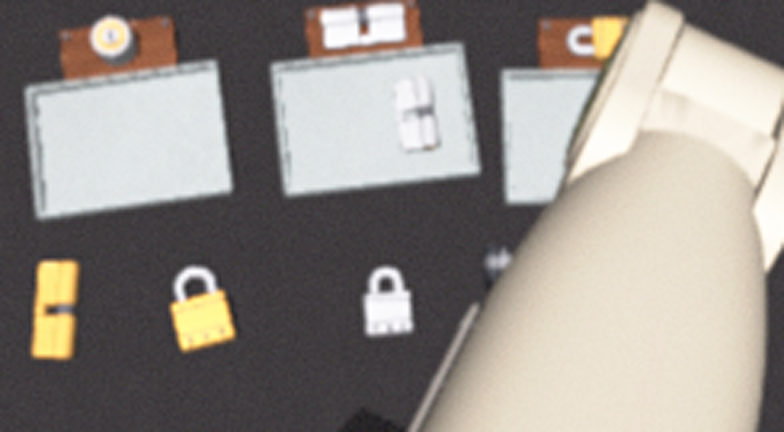

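The short cylinder lies flat in the euro tray at crop (417,113). Grasping the brass rim cylinder now.

{"method": "play_rows", "body": {"commands": [[[60,0,0,0.25,0,0,0],[60,0,0,0.45,0,0,0],[60,0,0,0.56,0,0,0],[60,0,0,0.61,0,0,0],[60,0,0,0.61,0,0,0]]]}}

```text
time: 9.57
tcp_pos: [0.4526, -0.1467, 0.0318]
eef_rot: [0.0, 1.0, -0.0, 0.0]
contact_force: [0.8, 1.0, 0.4]
opening: 0.0655
grip_force: 0.0
```

{"method": "play_rows", "body": {"commands": [[[130,0,0,0,0,0,0],[180,0,0,0,0,0,0],[220,0,0,0,0,0,0],[220,0,0,0,0,0,0],[220,0,0,0,0,0,0]]]}}

```text
time: 10.2
tcp_pos: [0.4529, -0.147, 0.0326]
eef_rot: [0.0, 1.0, -0.0, 0.001]
contact_force: [-0.9, 0.9, 6.2]
opening: 0.0324
grip_force: 49.5
```

{"method": "play_rows", "body": {"commands": [[[220,0,0,-0.1,0,0,0],[220,0,0,-0.3,0,0,0],[220,0,0,-0.5,0,0,0],[220,0,0,-0.6,0,0,0]]]}}

```text
time: 10.7
tcp_pos: [0.4527, -0.147, 0.093]
eef_rot: [0.0, 1.0, -0.0, 0.001]
contact_force: [0.1, -0.3, -0.9]
opening: 0.0324
grip_force: 49.8
```

{"method": "play_rows", "body": {"commands": [[[220,-0.08,0.2,0,0,0,0],[220,-0.18,0.45,0,0,0,0],[220,-0.28,0.7,0,0,0,0],[220,-0.37,0.9,0,0,0,0]]]}}

```text
time: 11.2
tcp_pos: [0.4892, -0.0558, 0.0915]
eef_rot: [0.0, 1.0, 0.0, -0.0]
contact_force: [-0.1, -1.1, -2.4]
opening: 0.0325
grip_force: 49.9
```

{"method": "play_rows", "body": {"commands": [[[220,-0.12,0.3,0,0,0,0],[220,-0.24,0.6,0,0,0,0],[220,-0.37,0.9,0,0,0,0]]]}}

```text
time: 11.58
tcp_pos: [0.5263, 0.0341, 0.0915]
eef_rot: [0.001, 1.0, -0.0, -0.0]
contact_force: [0.1, -0.2, -1.4]
opening: 0.0324
grip_force: 49.9
```

{"method": "play_rows", "body": {"commands": [[[220,-0.12,0.3,0,0,0,0],[220,-0.24,0.6,0,0,0,0],[220,-0.37,0.9,0,0,0,0]]]}}

```text
time: 11.95
tcp_pos: [0.5634, 0.1241, 0.0914]
eef_rot: [0.0, 1.0, -0.0, -0.001]
contact_force: [-0.3, 0.0, -1.7]
opening: 0.0325
grip_force: 49.9
```

{"method": "play_rows", "body": {"commands": [[[220,-0.12,0.3,0,0,0,0],[220,-0.24,0.6,0,0,0,0],[220,-0.32,0.8,0,0,0,0],[220,-0.36,0.88,0,0,0,0],[220,-0.36,0.88,0,0,0,0]]]}}

```text
time: 12.58
tcp_pos: [0.5994, 0.2111, 0.0913]
eef_rot: [0.0, 1.0, -0.0, -0.0]
contact_force: [-0.6, -0.7, -1.5]
opening: 0.0321
grip_force: 49.9
```

{"method": "play_rows", "body": {"commands": [[[220,0,0,0.2,0,0,0],[220,0,0,0.38,0,0,0],[220,0,0,0.48,0,0,0],[220,0,0,0.54,0,0,0],[220,0,0,0.55,0,0,0]]]}}

```text
time: 13.2
tcp_pos: [0.5998, 0.211, 0.0368]
eef_rot: [0.001, 1.0, -0.0, 0.0]
contact_force: [-0.6, -0.3, -1.3]
opening: 0.0322
grip_force: 50.0
```

{"method": "play_rows", "body": {"commands": [[[220,0,0,0.01,0,0,0],[160,0,0,0.01,0,0,0],[110,0,0,0.01,0,0,0],[110,0,0,0.01,0,0,0]]]}}

```text
time: 13.7
tcp_pos: [0.5999, 0.2113, 0.0359]
eef_rot: [0.0, 1.0, 0.0, 0.0]
contact_force: [-0.5, -0.4, 0.5]
opening: 0.0487
grip_force: 0.0
```

{"method": "play_rows", "body": {"commands": [[[110,0,0,-0.2,0,0,0],[110,0,0,-0.55,0,0,0],[60,0.25,0.1,-0.6,0,0,0],[60,0.55,0.22,-0.6,0,0,0],[60,0.8,0.33,-0.6,0,0,0]]]}}

```text
time: 14.32
tcp_pos: [0.5188, 0.2446, 0.0959]
eef_rot: [0.0, 1.0, 0.0, 0.0]
contact_force: [0.1, 0.2, -0.0]
opening: 0.0651
grip_force: 0.0
```

{"method": "play_rows", "body": {"commands": [[[60,0.3,0.12,0,0,0,0.01],[60,0.55,0.22,0,0,0,0.02],[60,0.69,0.28,0,0,0,0.02],[60,0.69,0.28,0,0,0,0.02]]]}}

```text
time: 14.82
tcp_pos: [0.4502, 0.2726, 0.0959]
eef_rot: [0.02, 1.0, -0.0, 0.0]
contact_force: [-0.3, -0.0, 0.7]
opening: 0.065
grip_force: 0.0
```

```bash
python3 - <<'E'
from h import *
c=cap('top');d=cap('side')
x=c['img'][115:250,145:390];x=cv2.resize(x,(588,324),interpolation=cv2.INTER_CUBIC)
y=cv2.resize(d['img'][190:320,100:290],(380,260)); o=np.zeros((590,588,3),np.uint8);o[:324]=x;o[326:586,:380]=y
cv2.imwrite('pics/c6.png',o[:,:,::-1])
cmd(.4508,.272,.030,np.pi-.04)
E
```

```text
d [ 0.01  -0.004  0.66 ] r [ 0.0001  0.0007 -0.0004] t 14.925 op 0.0655296063527726 tcp [0.4517 0.2723 0.096 ]
```

View pics/c6.png

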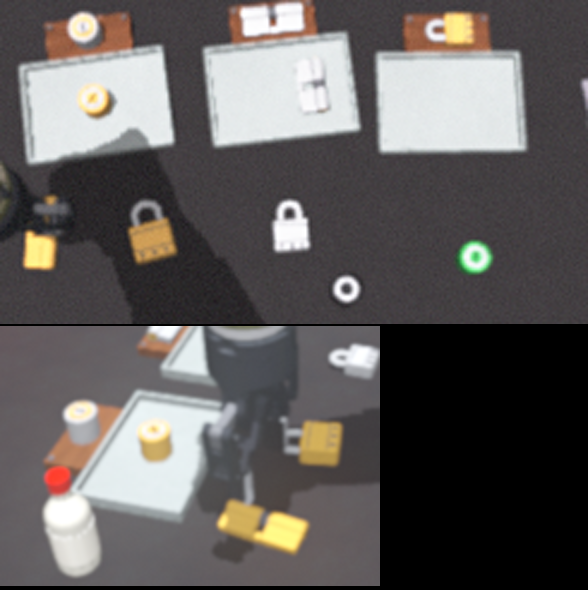

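The rim cylinder stands in its tray at crop (94,99). The gripper is over the long euro. Grasping it and carrying it to the left half of the euro tray.

{"method": "play_rows", "body": {"commands": [[[60,0,0,0.25,0,0,0],[60,0,0,0.45,0,0,0],[60,0,0,0.6,0,0,0],[60,0,0,0.67,0,0,0],[60,0,0,0.67,0,0,0]]]}}

```text
time: 15.55
tcp_pos: [0.4508, 0.272, 0.0284]
eef_rot: [0.021, 1.0, -0.0, -0.0]
contact_force: [-0.4, -0.5, -0.6]
opening: 0.0653
grip_force: 0.0
```

{"method": "play_rows", "body": {"commands": [[[130,0,0,0,0,0,0],[180,0,0,0,0,0,0],[220,0,0,0,0,0,0],[220,0,0,0,0,0,0],[220,0,0,0,0,0,0]]]}}

```text
time: 16.18
tcp_pos: [0.4512, 0.2726, 0.0298]
eef_rot: [0.02, 1.0, 0.0, 0.001]
contact_force: [-0.8, -0.6, 5.7]
opening: 0.0308
grip_force: 49.3
```

{"method": "play_rows", "body": {"commands": [[[220,0,0,-0.1,0,0,0],[220,0,0,-0.3,0,0,0],[220,0,0,-0.5,0,0,0],[220,0,0,-0.5,0,0,0]]]}}

```text
time: 16.68
tcp_pos: [0.4519, 0.2728, 0.0804]
eef_rot: [0.02, 1.0, 0.001, 0.002]
contact_force: [0.4, 0.8, -1.7]
opening: 0.0307
grip_force: 49.9
```

{"method": "play_rows", "body": {"commands": [[[220,-0.1,-0.14,0,0,0,0],[220,-0.25,-0.35,0,0,0,0],[220,-0.42,-0.6,0,0,0,0],[220,-0.56,-0.79,0,0,0,0]]]}}

```text
time: 17.18
tcp_pos: [0.5036, 0.1889, 0.0775]
eef_rot: [0.021, 1.0, -0.0, -0.001]
contact_force: [-0.6, 0.4, -2.1]
opening: 0.0305
grip_force: 49.9
```

{"method": "play_rows", "body": {"commands": [[[220,-0.19,-0.26,0,0,0,0],[220,-0.38,-0.52,0,0,0,0],[220,-0.56,-0.79,0,0,0,0]]]}}

```text
time: 17.55
tcp_pos: [0.5562, 0.1077, 0.0774]
eef_rot: [0.021, 1.0, -0.0, -0.001]
contact_force: [0.6, 1.1, -2.5]
opening: 0.0307
grip_force: 49.9
```

{"method": "play_rows", "body": {"commands": [[[220,-0.19,-0.26,0,0,0,-0.03],[220,-0.38,-0.52,0,0,0,-0.065],[220,-0.5,-0.7,0,0,0,-0.065],[220,-0.56,-0.79,0,0,0,-0.065],[220,-0.56,-0.79,0,0,0,-0.065]]]}}

```text
time: 18.18
tcp_pos: [0.6087, 0.0281, 0.0783]
eef_rot: [-0.044, 0.999, 0.0, -0.0]
contact_force: [-0.6, 0.4, -1.2]
opening: 0.0308
grip_force: 49.9
```

```bash
python3 - <<'E'
from h import *
cmd(.609,.030,.0335,np.pi+.09)
E
```

```text
d [-0.005  0.018  0.448] r [ 0.0001 -0.0004 -0.0011] t 18.175 op 0.030825247618825106 tcp [0.6087 0.0281 0.0783]
```

{"method": "play_rows", "body": {"commands": [[[220,0,0.01,0.2,0,0,0],[220,0,0.01,0.33,0,0,0],[220,0,0.01,0.41,0,0,0],[220,0,0.01,0.445,0,0,0],[220,0,0.01,0.455,0,0,0]]]}}

```text
time: 18.8
tcp_pos: [0.6084, 0.03, 0.0338]
eef_rot: [-0.045, 0.999, 0.0, -0.0]
contact_force: [-4.8, 0.4, 7.0]
opening: 0.0308
grip_force: 50.5
```

{"method": "play_rows", "body": {"commands": [[[220,0,0,0,0,0,0],[160,0,0,0,0,0,0],[110,0,0,0,0,0,0],[110,0,0,0,0,0,0]]]}}

```text
time: 19.3
tcp_pos: [0.6091, 0.0294, 0.0334]
eef_rot: [-0.045, 0.999, -0.0, 0.0]
contact_force: [0.6, 0.2, 0.4]
opening: 0.0486
grip_force: 0.0
```

{"method": "play_rows", "body": {"commands": [[[110,0,0,-0.2,0,0,0],[110,0,0,-0.55,0,0,0],[80,0.25,-0.04,-0.6,0,0,0],[60,0.55,-0.08,-0.6,0,0,0],[60,0.85,-0.13,-0.6,0,0,0]]]}}

```text
time: 19.92
tcp_pos: [0.5247, 0.0088, 0.0935]
eef_rot: [-0.045, 0.999, -0.0, 0.0]
contact_force: [0.7, 0.7, -0.3]
opening: 0.0655
grip_force: 0.0
```

{"method": "play_rows", "body": {"commands": [[[60,0.3,-0.05,0,0,0,0.03],[60,0.6,-0.1,0,0,0,0.058],[60,0.8,-0.13,0,0,0,0.058],[60,0.89,-0.14,0,0,0,0.058],[60,0.89,-0.14,0,0,0,0.058]]]}}

```text
time: 20.55
tcp_pos: [0.438, -0.0129, 0.0935]
eef_rot: [0.014, 1.0, -0.0, 0.0]
contact_force: [0.1, 0.6, -0.0]
opening: 0.0657
grip_force: 0.0
```

```bash
python3 - <<'E'
from h import *
c=cap('top');d=cap('side')
x=c['img'][115:250,145:390];x=cv2.resize(x,(588,324),interpolation=cv2.INTER_CUBIC)
y=cv2.resize(d['img'][150:280,150:340],(380,260)); o=np.zeros((590,588,3),np.uint8);o[:324]=x;o[326:586,:380]=y
cv2.imwrite('pics/c7.png',o[:,:,::-1])
cmd(.4385,-.0125,.030,np.pi-.025)
E
```

```text
d [0.006 0.004 0.636] r [-0.0002  0.0007 -0.0009] t 20.65 op 0.06540685768930926 tcp [ 0.439  -0.0129  0.0936]
```

View pics/c7.png

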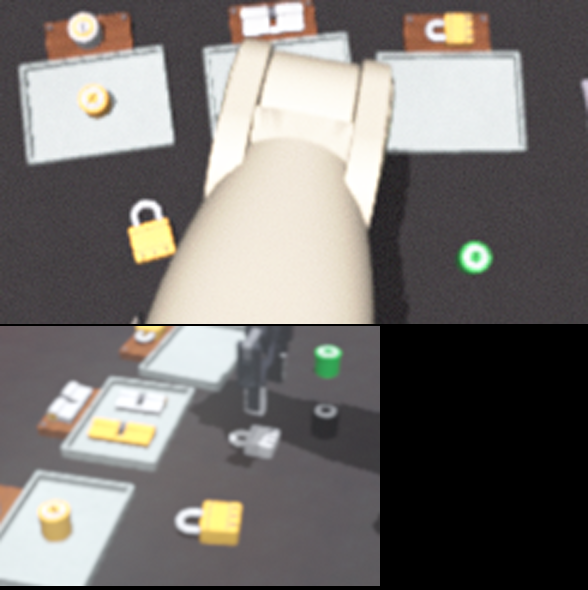

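Both euro cylinders lie flat in their tray, side by side (lower crop (125,420)). The gripper is over the small padlock at (255,440). Grasping it.

{"method": "play_rows", "body": {"commands": [[[60,0,0,0.25,0,0,0],[60,0,0,0.45,0,0,0],[60,0,0,0.58,0,0,0],[60,0,0,0.64,0,0,0],[60,0,0,0.64,0,0,0]]]}}

```text
time: 21.28
tcp_pos: [0.438, -0.0128, 0.0291]
eef_rot: [0.013, 1.0, 0.0, -0.0]
contact_force: [0.9, 0.0, -0.4]
opening: 0.0651
grip_force: 0.0
```

{"method": "play_rows", "body": {"commands": [[[130,0,0,0,0,0,0],[180,0,0,0,0,0,0],[220,0,0,0,0,0,0],[220,0,0,0,0,0,0],[220,0,0,0,0,0,0]]]}}

```text
time: 21.9
tcp_pos: [0.4386, -0.0128, 0.0302]
eef_rot: [0.013, 1.0, -0.0, 0.001]
contact_force: [-1.3, 0.1, 5.4]
opening: 0.0365
grip_force: 50.5
```

{"method": "play_rows", "body": {"commands": [[[220,0,0,-0.1,0,0,0],[220,0,0,-0.3,0,0,0],[220,0,0,-0.5,0,0,0],[220,0,0,-0.5,0,0,0]]]}}

```text
time: 22.4
tcp_pos: [0.4392, -0.0131, 0.0809]
eef_rot: [0.013, 1.0, -0.0, 0.002]
contact_force: [-0.5, 0.1, -2.8]
opening: 0.037
grip_force: 50.3
```

{"method": "play_rows", "body": {"commands": [[[220,-0.08,-0.12,0,0,0,0],[220,-0.22,-0.34,0,0,0,0],[220,-0.36,-0.55,0,0,0,0],[220,-0.49,-0.74,0,0,0,0]]]}}

```text
time: 22.9
tcp_pos: [0.4852, -0.0895, 0.0783]
eef_rot: [0.014, 1.0, 0.0, -0.001]
contact_force: [-0.2, 0.4, -1.1]
opening: 0.0371
grip_force: 50.3
```

{"method": "play_rows", "body": {"commands": [[[220,-0.16,-0.25,0,0,0,0],[220,-0.32,-0.5,0,0,0,0],[220,-0.49,-0.74,0,0,0,0]]]}}

```text
time: 23.28
tcp_pos: [0.5321, -0.1649, 0.0784]
eef_rot: [0.014, 1.0, 0.0, -0.001]
contact_force: [-0.3, 1.1, -1.3]
opening: 0.0368
grip_force: 50.3
```

{"method": "play_rows", "body": {"commands": [[[220,-0.16,-0.25,0,0,0,0],[220,-0.32,-0.5,0,0,0,0],[220,-0.44,-0.68,0,0,0,0],[220,-0.49,-0.74,0,0,0,0],[220,-0.49,-0.74,0,0,0,0]]]}}

```text
time: 23.9
tcp_pos: [0.5785, -0.2389, 0.0785]
eef_rot: [0.014, 1.0, 0.0, -0.001]
contact_force: [-0.5, 0.4, -1.0]
opening: 0.0365
grip_force: 50.2
```

```bash
python3 - <<'E'
from h import *
c=cap('top');d=cap('side')
x=c['img'][115:250,145:390];x=cv2.resize(x,(588,324),interpolation=cv2.INTER_CUBIC)
y=cv2.resize(d['img'][120:230,180:340],(378,260)); o=np.zeros((590,588,3),np.uint8);o[:324]=x;o[326:586,:378]=y
cv2.imwrite('pics/c8.png',o[:,:,::-1])
cmd(.5787,-.2393,.034,np.pi-.021)
E
```

```text
d [-0.007 -0.014  0.448] r [ 0.0004 -0.0007 -0.0027] t 24.0 op 0.03644862925885925 tcp [ 0.5781 -0.2379  0.0788]
```

View pics/c8.png

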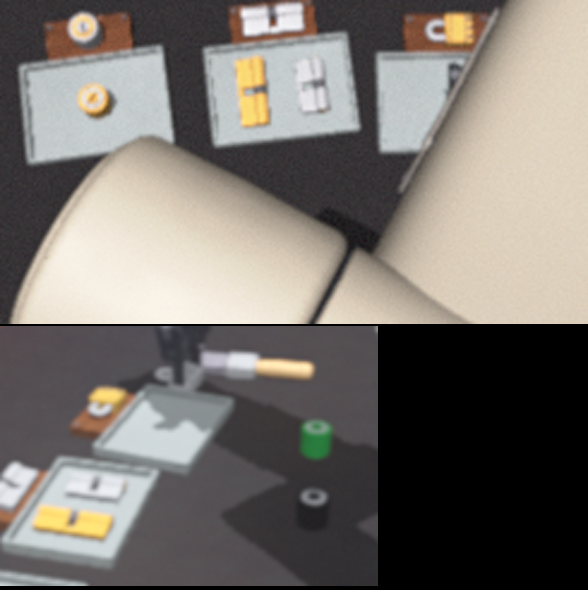

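Small padlock held level over the right half of the padlock tray (lower crop (180,375)). Setting it down, then going to the big padlock.

{"method": "play_rows", "body": {"commands": [[[220,0,0,0.2,0,0,0],[220,0,0,0.33,0,0,0],[220,0,0,0.41,0,0,0],[220,0,0,0.44,0,0,0],[220,0,0,0.45,0,0,0]]]}}

```text
time: 24.62
tcp_pos: [0.579, -0.2387, 0.0345]
eef_rot: [0.013, 1.0, -0.0, 0.0]
contact_force: [-0.2, -0.3, -2.3]
opening: 0.0369
grip_force: 50.3
```

{"method": "play_rows", "body": {"commands": [[[220,0,0,0,0,0,0],[150,0,0,0,0,0,0],[112,0,0,0,0,0,0],[112,0,0,0,0,0,0]]]}}

```text
time: 25.12
tcp_pos: [0.5792, -0.2388, 0.0347]
eef_rot: [0.013, 1.0, -0.0, 0.0]
contact_force: [0.1, 0.4, -0.9]
opening: 0.0477
grip_force: 0.0
```

{"method": "play_rows", "body": {"commands": [[[112,0,0,-0.2,0,0,0],[112,0,0,-0.55,0,0,0],[80,0.1,0.25,-0.6,0,0,0],[50,0.22,0.55,-0.6,0,0,0],[50,0.37,0.95,-0.6,0,0,0]]]}}

```text
time: 25.75
tcp_pos: [0.5446, -0.1426, 0.0949]
eef_rot: [0.014, 1.0, -0.0, 0.001]
contact_force: [0.5, 0.2, 0.0]
opening: 0.0686
grip_force: 0.0
```

{"method": "play_rows", "body": {"commands": [[[50,0.12,0.32,0,0,0,0],[50,0.25,0.64,0,0,0,0],[50,0.37,0.95,0,0,0,0]]]}}

```text
time: 26.12
tcp_pos: [0.5097, -0.0457, 0.0947]
eef_rot: [0.013, 1.0, -0.0, 0.0]
contact_force: [-0.9, 0.4, -0.5]
opening: 0.0688
grip_force: 0.0
```

{"method": "play_rows", "body": {"commands": [[[50,0.12,0.32,0,0,0,0],[50,0.25,0.64,0,0,0,0],[50,0.37,0.95,0,0,0,0]]]}}

```text
time: 26.5
tcp_pos: [0.4753, 0.0502, 0.0947]
eef_rot: [0.013, 1.0, -0.0, 0.0]
contact_force: [0.1, 0.6, -0.3]
opening: 0.0688
grip_force: 0.0
```

{"method": "play_rows", "body": {"commands": [[[50,0.12,0.32,0,0,0,-0.07],[50,0.25,0.64,0,0,0,-0.133],[50,0.34,0.86,0,0,0,-0.133],[50,0.38,0.96,0,0,0,-0.133],[50,0.38,0.96,0,0,0,-0.133]]]}}

```text
time: 27.12
tcp_pos: [0.4403, 0.1464, 0.0945]
eef_rot: [-0.12, 0.993, -0.0, 0.0]
contact_force: [1.0, -0.4, 1.0]
opening: 0.0687
grip_force: 0.0
```

```bash
python3 - <<'E'
from h import *
c=cap('top');d=cap('side')
x=c['img'][115:250,145:390];x=cv2.resize(x,(588,324),interpolation=cv2.INTER_CUBIC)
y=cv2.resize(d['img'][120:290,150:350],(306,260)); o=np.zeros((590,588,3),np.uint8);o[:324]=x;o[326:586,:306]=y
cv2.imwrite('pics/c9.png',o[:,:,::-1])
cmd(.438,.1455,.030,np.pi+.244)
E
```

```text
d [0.027 0.005 0.644] r [-0.0003  0.0003 -0.0027] t 27.225 op 0.06850533455890284 tcp [0.4406 0.1457 0.0944]
```

View pics/c9.png

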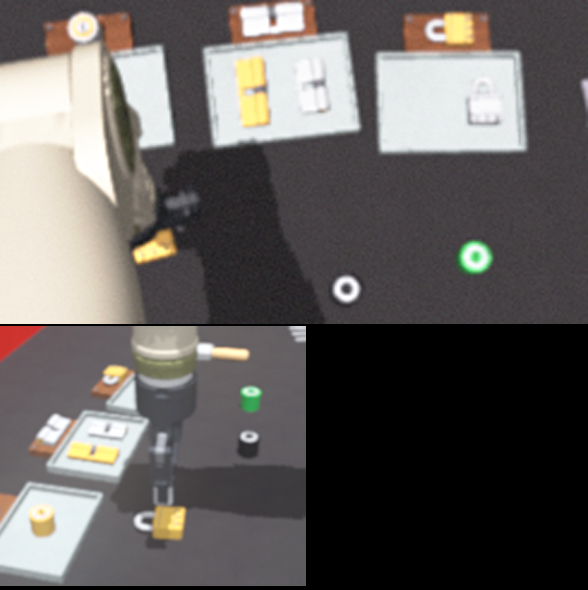

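Small padlock lies in the padlock tray (top crop (485,103)). The gripper is over the big padlock at (165,520) in the lower crop. Grasping and carrying it.

{"method": "play_rows", "body": {"commands": [[[50,0.02,0,0.25,0,0,0],[50,0.02,0,0.45,0,0,0],[50,0.02,0,0.58,0,0,0],[50,0.02,0,0.64,0,0,0],[50,0.02,0,0.64,0,0,0]]]}}

```text
time: 27.85
tcp_pos: [0.4383, 0.1455, 0.0302]
eef_rot: [-0.119, 0.993, -0.0, -0.0]
contact_force: [0.7, -0.7, 0.7]
opening: 0.0689
grip_force: 0.0
```

{"method": "play_rows", "body": {"commands": [[[110,0,0,0,0,0,0],[160,0,0,0,0,0,0],[220,0,0,0,0,0,0],[220,0,0,0,0,0,0],[220,0,0,0,0,0,0]]], "force": 60}}

```text
time: 28.48
tcp_pos: [0.439, 0.1459, 0.0312]
eef_rot: [-0.119, 0.993, -0.0, 0.001]
contact_force: [-0.9, -0.2, 6.3]
opening: 0.0436
grip_force: 61.9
```

{"method": "play_rows", "body": {"commands": [[[220,0,0,-0.1,0,0,0],[220,0,0,-0.3,0,0,0],[220,0,0,-0.5,0,0,0],[220,0,0,-0.5,0,0,0]]]}}

```text
time: 28.98
tcp_pos: [0.4394, 0.146, 0.0818]
eef_rot: [-0.119, 0.993, 0.0, 0.002]
contact_force: [0.6, 0.3, -2.3]
opening: 0.0433
grip_force: 61.5
```

{"method": "play_rows", "body": {"commands": [[[220,-0.03,-0.14,0,0,0,0],[220,-0.07,-0.36,0,0,0,0],[220,-0.11,-0.6,0,0,0,0],[220,-0.155,-0.84,0,0,0,0]]]}}

```text
time: 29.48
tcp_pos: [0.4728, 0.0663, 0.0791]
eef_rot: [-0.119, 0.993, -0.0, -0.001]
contact_force: [0.3, -0.5, -1.2]
opening: 0.0436
grip_force: 61.4
```

{"method": "play_rows", "body": {"commands": [[[220,-0.05,-0.28,0,0,0,0],[220,-0.1,-0.56,0,0,0,0],[220,-0.155,-0.84,0,0,0,0]]]}}

```text
time: 29.85
tcp_pos: [0.5077, -0.0119, 0.079]
eef_rot: [-0.119, 0.993, 0.0, -0.001]
contact_force: [0.5, 0.4, -1.4]
opening: 0.0434
grip_force: 61.4
```

{"method": "play_rows", "body": {"commands": [[[220,-0.05,-0.28,0,0,0,0],[220,-0.1,-0.56,0,0,0,0],[220,-0.155,-0.84,0,0,0,0]]]}}

```text
time: 30.22
tcp_pos: [0.5425, -0.0898, 0.0788]
eef_rot: [-0.119, 0.993, 0.0, -0.001]
contact_force: [1.2, -0.7, -0.8]
opening: 0.0437
grip_force: 61.4
```

{"method": "play_rows", "body": {"commands": [[[220,-0.05,-0.28,0,0,0,0.07],[220,-0.1,-0.56,0,0,0,0.132],[220,-0.14,-0.75,0,0,0,0.132],[220,-0.155,-0.84,0,0,0,0.132],[220,-0.155,-0.84,0,0,0,0.132]]]}}

```text
time: 30.85
tcp_pos: [0.5777, -0.1663, 0.0798]
eef_rot: [0.012, 1.0, 0.0, -0.0]
contact_force: [-0.1, -0.2, -2.6]
opening: 0.0436
grip_force: 61.4
```

```bash
python3 - <<'E'
from h import *
c=cap('top');d=cap('side')
x=c['img'][115:250,145:390];x=cv2.resize(x,(588,324),interpolation=cv2.INTER_CUBIC)
y=cv2.resize(d['img'][110:220,180:340],(378,260)); o=np.zeros((590,588,3),np.uint8);o[:324]=x;o[326:586,:378]=y
cv2.imwrite('pics/c10.png',o[:,:,::-1])
cmd(.5783,-.1653,.034,np.pi-.021)
E
```

```text
d [-0.009 -0.     0.46 ] r [ 0.0003 -0.0005 -0.0013] t 30.95 op 0.04357110319102895 tcp [ 0.5774 -0.1653  0.08  ]
```

View pics/c10.png

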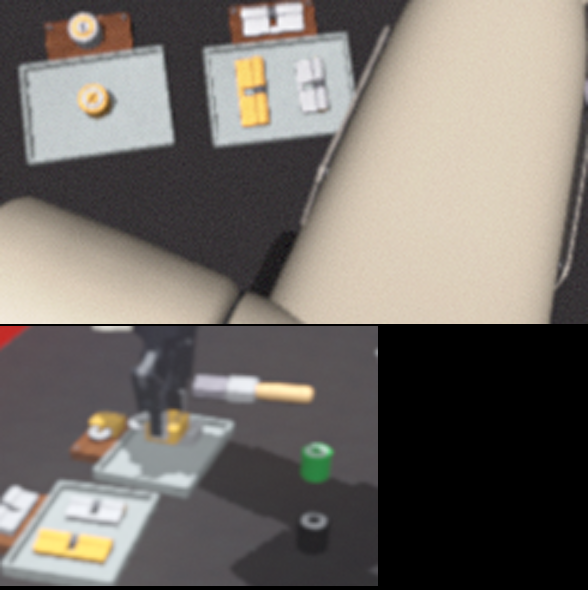

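Big padlock held over the left half of the padlock tray (lower crop (165,428)). Setting it down and backing off.

{"method": "play_rows", "body": {"commands": [[[220,0,0,0.2,0,0,0],[220,0,0,0.33,0,0,0],[220,0,0,0.41,0,0,0],[220,0,0,0.445,0,0,0],[220,0,0,0.455,0,0,0]]]}}

```text
time: 31.58
tcp_pos: [0.578, -0.1658, 0.0352]
eef_rot: [0.012, 1.0, 0.0, -0.0]
contact_force: [-2.5, 1.9, 6.0]
opening: 0.0435
grip_force: 62.2
```

{"method": "play_rows", "body": {"commands": [[[220,0,0,0,0,0,0],[130,0,0,0,0,0,0],[92,0,0,0,0,0,0],[92,0,0,0,0,0,0]]]}}

```text
time: 32.08
tcp_pos: [0.5784, -0.1663, 0.035]
eef_rot: [0.012, 1.0, -0.0, 0.0]
contact_force: [-0.1, 0.4, -1.1]
opening: 0.0543
grip_force: 0.0
```

{"method": "play_rows", "body": {"commands": [[[92,0,0,-0.2,0,0,0],[92,0,0,-0.6,0,0,0],[92,0.3,0,-0.9,0,0,0],[92,0.7,0,-0.9,0,0,0],[92,0.9,0,-0.9,0,0,0]]]}}

```text
time: 32.7
tcp_pos: [0.4866, -0.1636, 0.1254]
eef_rot: [0.013, 1.0, -0.0, 0.0]
contact_force: [-0.1, -0.4, -0.2]
opening: 0.0546
grip_force: 0.0
```

{"method": "play_rows", "body": {"commands": [[[92,0.3,0.3,-0.2,0,0,0],[92,0.6,0.6,-0.3,0,0,0],[92,0.6,0.9,-0.3,0,0,0],[92,0.6,0.9,-0.3,0,0,0]]]}}

```text
time: 33.2
tcp_pos: [0.4301, -0.0712, 0.1553]
eef_rot: [0.011, 1.0, -0.0, 0.0]
contact_force: [-0.2, -0.9, 0.6]
opening: 0.0548
grip_force: 0.0
```

```bash
python3 - <<'E'
from h import *
c=cap('top');d=cap('side');P=cloud(c)
x=c['img'][105:250,100:420];x=cv2.resize(x,(640,290),interpolation=cv2.INTER_CUBIC)
y=cv2.resize(d['img'][110:320,100:350],(357,300)); o=np.zeros((592,640,3),np.uint8);o[:290]=x;o[292:592,:357]=y
cv2.imwrite('pics/c11.png',o[:,:,::-1])
E
```

```text
(no output)
```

View pics/c11.png

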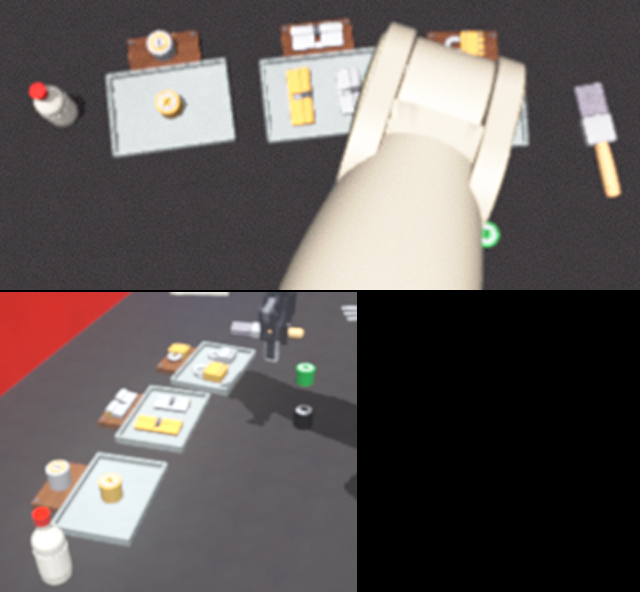

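The side crop shows all five parts lying flat inside the right trays: padlocks at (215,365), euros at (165,413), rim at (110,488). The bottle and brush look undisturbed and the gripper is clear.

```bash
python3 -c "
from bench import bot
print(bot.sign_off())"
```

```text
the job is handed in; nothing more can be done
None
```

I placed all five lock parts flat in their matching trays, left the bottle, brush and look-alikes alone, and handed the job in at about 33 s; the hand-in gave no verdict.

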